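Load the compass housing under the turntable's spring hold-down flap

TASK

Load the black compass housing into the nest of the calibration turntable: press the brass flap's thumb pad down with one fingertip and hold the spring flap well open, while the other fingertip pushes the housing along its guides, under the raised flap, until it is home against the end stop. Then let the pad go, so that the flap closes onto the housing and holds it there, and draw back. Only press and push: nothing is to be pinched or lifted, the housing must not be pushed along with the flap rubbing on it, and the other things on the shelf stay where they are.

Things in the scene. Friction and masses are not known exactly. Their poses are not given: they have to be found in the camera images.
- turntable: Compass turntable fixed to the shelf; round graduated table 230 mm across, flat top 34 mm above the shelf. Origin: on its axis at shelf height. +x: the way the housing is pushed in; +y: towards the flap's hinge and thumb pad; z up. All turntable x, y below are in this frame. Worm knob at x = 55, y = -128 to -144 mm, low; brass index block at x = 116 to 131 mm, 36 mm above the shelf
- guide_mouth (a point): Middle of the open end of the nest's guides, at the level of the table top (turntable x = -90 mm, y = 0). Two dark grey guides run along x from here to the end stop (x = -90 to +27 mm), each 8 mm high and 8 mm wide, inner faces at y = -28 and +28 mm: 1 mm play on each side of the housing
- stop_face (a point): Middle of the dark grey end stop's face that the housing comes to rest against (turntable x = +27 mm, y = 0, 7 mm above the table top). The stop is 14 mm high, 65 mm long in y, 10 mm thick
- housing: Black bakelite compass housing, brass bezel, white dial: 54 x 54 mm square, body 27 mm high, 30 mm over the 51 mm bezel, about 0.22 kg, loose. Origin: centre of its underside, z up. Starts between the guides, square to them, short of the flap, its centre at turntable x = -60 to -52 mm. Home: centre on the table's axis (x = 0, y = 0), leading face (+x) touching the stop
- flap (a joint): Opening of the brass spring flap, rad: 0 closed, grows as it opens, 0.85 its stop. One bent plate with the thumb pad: pressing the pad down opens it, the spring shuts it when let go. Fully pressed takes about 8 to 12 N. Closed, it bars the way; from 0.55 it is clear of the housing's top, from 0.65 well open; lying on a housing in the nest it reads about 0.45
- hinge_mid (a point): Middle of the flap's hinge line, which runs along turntable x at y = +35 mm, 34 mm above the table top, between two ears (x = -27 to -21 and +21 to +27 mm, y = 29 to 41 mm, up to 39 mm above the table top)
- thumb_pad (a point): Middle of the upper face of the ribbed thumb pad; moves with the flap. 75 mm long (turntable x = -50 to +25 mm), 30 mm wide. Closed: y = 50 to 79 mm, rising outward from 33 to 40 mm above the table top. Flap at 0.75: y = 45 to 71 mm, sloping down outward from 23 to 9 mm; a tip pressing at y = 57 is then 17 mm above the table top, below the housing's top. A tip may slide along it
- flap_edge (a point): Middle of the free (-y) edge of the flap; moves with it. The flap reaches 38 mm from the hinge over the nest, covers turntable x = -19 to +19 mm, is 3 mm thick, with a 4 mm rubber pad under its free end. Closed it slopes down to about 15 mm above the table top
- loupe: Chrome stand loupe, 38 mm across, 34 mm high, loose beside the turntable; origin: centre of its underside. Leave alone
- level: Round green glass level with a brass rim, 60 mm across, 16 mm high, loose; origin: centre of its underside. Leave alone
- pocket_compass: Closed brass pocket compass, 50 mm across, 15 mm high, with a small bow, loose; origin: centre of its underside. Leave alone
- punch: Steel centre punch lying beyond the turntable, 110 mm long, 9 mm thick, loose; origin: under about its middle, x along it. Leave alone
- driver: Brass screwdriver with a dark wooden handle, 150 mm long, lying to the right of the turntable, loose; x along it. Leave alone
There are look-alikes about, which are no part of the job. What is shaped like the housing but orange or purple is not meant.

How it is judged:
By the outcome, as a careful person would: the job done as asked, in the order asked, and still so for the second after the job is handed in, with the robot touching nothing.
It also fails if it takes over 48 s, if anything falls off the work surface, if the arm or the gripper's body presses on something with over 40 N, if the wrist force passes 120 N, or if a joint passes its speed limit or range.

ROBOT

A 7-joint arm with a two-finger parallel gripper is mounted at the origin on the work surface. World frame = base frame: x ahead of the robot, y to its left, z up, the work surface at z = 0. Lengths are in mm, angles in degrees, forces in N, time in s.
With the tool pointing down it reaches from about 400 to 900 mm from the base axis. Payload 5.5 kg.
Tool frame: the origin (TCP) lies midway between the tips of the shut fingers; the grasp point (between the pads) lies robot.tcp_to_grasp behind it (robot.tcp_to_grasp is the distance from the TCP to the grasp point, in mm); x points along the fingers, z is the direction in which the jaws open and shut, and the axes are right-handed (so a half turn about x gives the same grasp; the last joint's range is limited). The gripper opens to 92 mm and grips with 3 to 60 N. Pads are 19 mm wide; open, the fingers measure 130 mm over their backs; the gripper's body (75 mm by 190 mm) begins 47 mm behind the grasp point.
Start: joints at [-56.024, 28.699, -24.465, 88.831, 12.651, 65.22, -12.049], TCP at [210.467, 614.983, 201.829] pointing down, gripper open.
Joint ranges: [-164.97, 164.97], [-17.58, 116.51], [-87.97, 89.64], [11.32, 138.91], [-80.73, 260.73], [10.89, 115.49], [-147.41, 147.41]. Speed limits (degrees/s): [147.25, 147.25, 180, 180, 180, 180, 180].

INTERFACE

Orientations are given as a 3x3 rotation matrix whose columns are the frame's x, y, z axes.
In Python, from rig import robot gives the robot as it stands. Calls block until the motion is done:
- robot.movep(position, orientation): joint-space move of the TCP to a pose.
- robot.move_linear(position, rotation=None, max_speed=150): straight line of the TCP; rotation=None keeps the orientation; max_speed is the mean speed in mm/s.
- robot.move_joints(angles): joint-space move.
- robot.move_gripper(opening, f_grip=None): opening from 0.0 (shut) to 1.0 (fully open); f_grip is the grip in N (None keeps the last); returns when the fingers have stopped.
- robot.sleep(seconds).
- robot.ik(position, orientation): joint angles nearest the present ones, or None.
- robot.get_obs(): the state.
- robot.read_camera(name): name is "scene" or "side" or "wrist"; returns a dict with "img" (420x560x3 uint8, red, green, blue), "z_map" (420x560 float32, mm along the optical axis (not along the pixel's ray), 0 where there is no reading), "mtx" (3x3 intrinsics, pixels), "rvec" (rotation vector, rad) and "tvec" (3), from world to camera coordinates, as OpenCV has them. Camera axes: x right, y down, z forward; pixel columns grow to the right and rows downward; lengths in mm; the calibration is good to about 2 mm. The wrist camera is an equidistant fisheye: a pixel r from the principal point sees the ray r / f radians off the axis. A picture is of the moment at which its call begins.
A pose or a line that the arm cannot do raises robot.Unreachable and nothing moves.
- robot.hand_in(): hands the job in, once; it reports no verdict.
The state is a dict: "time": time; "joint_pos": joint angles; "dq": joint speeds; "joint_efforts": joint torques, N m; "tcp_pos": TCP position; "orientation": TCP orientation; "contact_force": force on the tool from outside, world axes, zero at the start; "wrist_torque": the same for the moment, N m; "grip_width": opening from 0.0 (shut) to 1.0 (fully open).
Only numpy, scipy, OpenCV 4.12 (cv2) and the standard library are available. Lean on these libraries where they do the work, as an engineer would, in place of code of your own. Each camera call takes 0.05 s, during which the arm holds its last target. There are 200 camera calls.

## Working session

There is one attempt and no reset: what is moved stays moved. The work goes in short steps, each a Python script; the robot and the scene stay as the last script left them, time stands still between calls to the robot, and variables do not carry over. Pictures are saved under pics/ and viewed, about 8 in all and at most 12, crops included, and the job is handed in when it is done.

```bash
ls; mkdir -p pics; cat > h.py <<'E'
import numpy as np, cv2
from rig import robot
def snap(n):
    return robot.read_camera(n)
def world(c,u,v,z=None):
    """pixel->world using depth, or the plane Z=z"""
    R,_=cv2.Rodrigues(np.array(c["rvec"],float)); t=np.array(c["tvec"],float).ravel()
    r=np.linalg.inv(c["mtx"])@np.array([u,v,1.0])
    o=-R.T@t; d=R.T@r
    s=c["z_map"][int(v),int(u)] if z is None else (z-o[2])/d[2]
    return o+s*d
def pix(c,P):
    return cv2.projectPoints(np.array(P,float).reshape(-1,1,3),np.array(c["rvec"],float),np.array(c["tvec"],float),np.array(c["mtx"],float),None)[0].reshape(-1,2)
def save(img,n):
    cv2.imwrite("pics/"+n,img[:,:,::-1])
E
python3 - <<'E'
from h import *
import pickle
for n in("scene","side"):
    c=snap(n); pickle.dump({k:np.array(v) for k,v in c.items()},open(n+".pkl","wb")); save(c["img"],n+"0.png")
    R,_=cv2.Rodrigues(c["rvec"]); print(n,-R.T@np.ravel(c["tvec"]),R[2])
o=robot.get_obs();print(o["time"],o["orientation"],o["contact_force"],o["grip_width"],robot.tcp_to_grasp)
E
```

```text
pics
scene [1389.70305447   57.80625031  620.42225853] [-0.83768821 -0.05476647 -0.54339589]
side [501.62696881 786.04941962 752.50438039] [ 0.05742794 -0.74434001 -0.66532698]
0.1 [[-6.19195174e-04 -9.46132268e-01  3.23779783e-01]
 [-1.67367366e-03  3.23780373e-01  9.46130789e-01]
 [-9.99998408e-01  4.39379215e-05 -1.78399990e-03]] [-0.05727604 -0.38158737 -0.16669559] 0.9952582301180123 18.8
```

View pics/scene0.png

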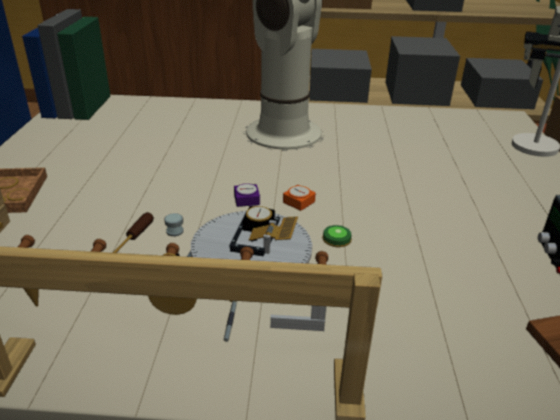

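View pics/side0.png

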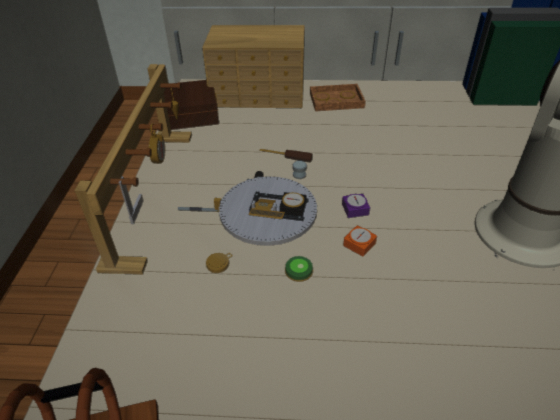

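Side view: the black housing is at about (293,200) in the nest on the turntable (268,208). The purple (356,205) and orange (360,240) ones lie off the table and are look-alikes. Only the black one in the guides fits the description. Next I'll fit the table and move the wrist camera over it.

```bash
python3 - <<'E'
from h import *
import pickle
c=pickle.load(open("side.pkl","rb"))
R,_=cv2.Rodrigues(c["rvec"]); t=c["tvec"].ravel(); K=c["mtx"]
v,u=np.mgrid[150:260,200:400]; s=c["z_map"][150:260,200:400].astype(float)
P=np.stack([(u-K[0,2])/K[0,0]*s,(v-K[1,2])/K[1,1]*s,s],-1).reshape(-1,3)
W=(P-t)@R; ok=s.ravel()>0
print("f",K[0,0]); 
m=ok&(abs(W[:,2]-34)<6)
ctr=np.median(W[m,:2],0); print(m.sum(),ctr)
Q=W[m]; Q=Q[np.hypot(*(Q[:,:2]-ctr).T)<150]
(x,y),r=cv2.minEnclosingCircle(Q[:,:2].astype(np.float32)); print("circ",x,y,r,"z med",np.median(Q[:,2]))
img=c["img"][150:260,200:400].reshape(-1,3)
# dark pixels on table above 36mm
g=img.max(1); 
for nm,mm in (("dark>38",(g<70)&(W[:,2]>38)),("high>60",(W[:,2]>58))):
    mm&=ok&(np.hypot(W[:,0]-x,W[:,1]-y)<112); 
    if mm.sum()>5: print(nm,mm.sum(),W[mm].mean(0),cv2.minAreaRect(W[mm][:,:2].astype(np.float32)))
save(cv2.resize(c["img"][160:250,205:325],None,fx=6,fy=6,interpolation=cv2.INTER_CUBIC),"crop1.png")
# hover ik for candidate yaws
for a in range(-180,180,30):
    a=np.radians(a); j=np.array([np.cos(a),np.sin(a),0]); X=np.array([0,0,-1.]); Rt=np.stack([X,np.cross(j,X),j],1)
    q=robot.ik([x,y,260],Rt); print(int(np.degrees(a).round()), None if q is None else np.round(q))
E
```

```text
f 466.02206705153213
4679 [575.78223883  -4.49715356]
circ 589.8946533203125 -28.074256896972656 122.91445922851562 z med 34.22670883831694
dark>38 559 [547.01018134  -5.77241833  53.06812914] ((557.6705322265625, -15.130165100097656), (124.40066528320312, 126.07798767089844), 82.11628723144531)
high>60 832 [555.17049497   6.33096015  67.40686226] ((556.0833740234375, 2.539440155029297), (108.29356384277344, 113.79987335205078), 82.05422973632812)
-180 [ -51.   39.   78.   96.  -39.   78. -146.]
-150 [ -51.   39.   78.   96.  -39.   78. -116.]
-120 [-46.  30.  65.  96. -28.  73. -95.]
-90 [-12.  18.  16.  95.  -5.  68. -85.]
-60 [-11.  18.  14.  95.  -5.  68. -56.]
-30 [ -9.  18.  11.  95.  -4.  68. -27.]
0 [-7. 18.  9. 95. -3. 68.  3.]
30 [-4. 18.  5. 95. -2. 68. 32.]
60 [-1. 18.  1. 95. -0. 68. 60.]
90 [ 2. 18. -3. 95.  1. 68. 89.]
120 [  4.  18.  -5.  94.   2.  68. 119.]
150 [  9.  18. -11.  94.   4.  68. 147.]
```

View pics/crop1.png

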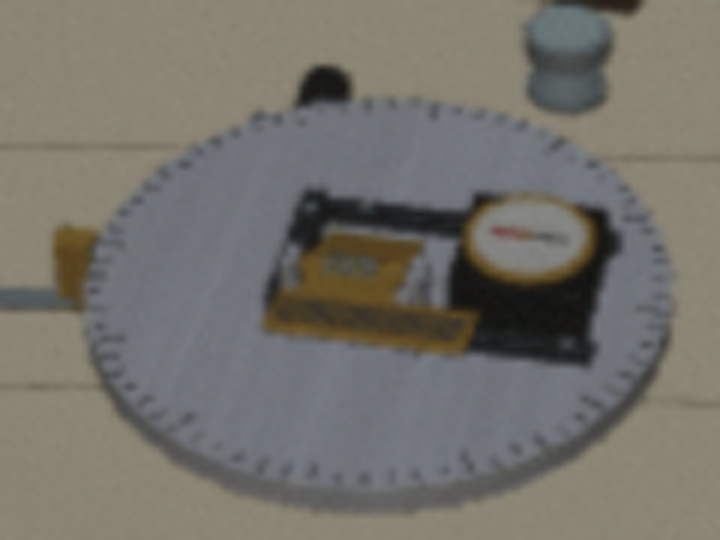

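```bash
cat >> h.py <<'E'
def ori(deg):
    a=np.radians(deg); j=np.array([np.cos(a),np.sin(a),0]); X=np.array([0,0,-1.])
    return np.stack([X,np.cross(j,X),j],1)
def fish(c,u,v,z):
    K=c["mtx"]; R,_=cv2.Rodrigues(np.array(c["rvec"],float)); t=np.ravel(c["tvec"])
    x=(np.asarray(u,float)-K[0,2])/K[0,0]; y=(np.asarray(v,float)-K[1,2])/K[1,1]; th=np.hypot(x,y)
    k=np.where(th>1e-9,np.sin(th)/np.maximum(th,1e-9),1)
    d=np.stack([x*k,y*k,np.cos(th)],-1)@R; o=-R.T@t
    return o+d*((z-o[2])/d[...,2])[...,None]
def fishpix(c,P):
    K=c["mtx"]; R,_=cv2.Rodrigues(np.array(c["rvec"],float)); t=np.ravel(c["tvec"])
    p=np.asarray(P,float)@R.T+t; r=np.hypot(p[...,0],p[...,1]); th=np.arctan2(r,p[...,2])
    return np.stack([K[0,2]+K[0,0]*th*p[...,0]/r,K[1,2]+K[1,1]*th*p[...,1]/r],-1)
E
python3 - <<'E'
from h import *
import pickle
robot.movep([575,-10,230],ori(55))
c=snap("wrist"); c={k:np.array(v) for k,v in c.items()}
pickle.dump(c,open("wrist.pkl","wb")); save(c["img"],"wrist0.png")
R,_=cv2.Rodrigues(c["rvec"]); print(-R.T@c["tvec"].ravel(),R[2],c["mtx"])
o=robot.get_obs();print(o["time"],o["tcp_pos"],o["contact_force"])
s=pickle.load(open("side.pkl","rb"))
E
```

```text
[516.16137014  32.70753352 412.78379331] [ 0.21557034 -0.15033979 -0.96484578] [[325.1922621    0.         283.05676343]
 [  0.         325.1922621  213.55787198]
 [  0.           0.           1.        ]]
2.7167 [575.0430904   -8.62589483 229.91494006] [0.15379052 0.10822603 0.1577511 ]
```

View pics/wrist0.png

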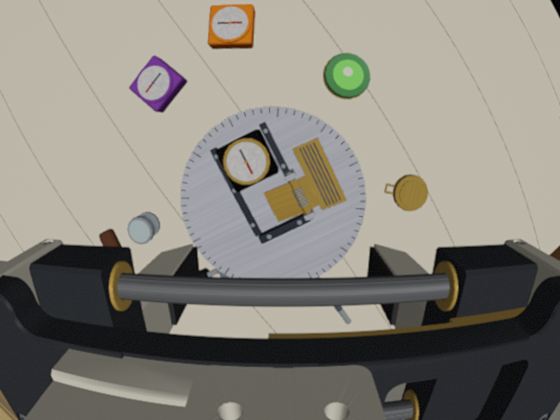

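The wrist view shows the table centred at about (273,195), with the black housing (246,160) in the guides. The flap is at (290,200), the ribbed pad at (320,175) and the stop at (282,228). Purple (158,84) and orange (232,25) are away from the table. I'll rectify this view to the table top.

```bash
python3 - <<'E'
from h import *
import pickle
w=pickle.load(open("wrist.pkl","rb")); s=pickle.load(open("side.pkl","rb"))
def rect(c,z,f,cx,cy,half,ppm,yaw=0):
    n=int(2*half*ppm); V,U=np.mgrid[0:n,0:n]; a=np.radians(yaw)
    X=(U+.5)/ppm-half; Y=half-(V+.5)/ppm
    P=np.stack([cx+X*np.cos(a)-Y*np.sin(a),cy+X*np.sin(a)+Y*np.cos(a),np.full(X.shape,z)],-1)
    p=f(c,P.reshape(-1,3)).reshape(n,n,2).astype(np.float32)
    return cv2.remap(c["img"],p[...,0],p[...,1],cv2.INTER_CUBIC)
res={}
for nm,c,f in(("wrist",w,fishpix),("side",s,pix)):
    im=rect(c,34,f,580,0,150,3).astype(int)
    m=((im[...,2]-im[...,0])>-3).astype(np.uint8)
    m=cv2.morphologyEx(m,cv2.MORPH_OPEN,np.ones((9,9),np.uint8))
    k=max(cv2.findContours(m,cv2.RETR_EXTERNAL,cv2.CHAIN_APPROX_NONE)[0],key=cv2.contourArea)[:,0].astype(float)
    X=k[:,0]/3-150+580; Y=-(k[:,1]/3-150)
    # robust circle fit with radius 115
    from scipy.optimize import least_squares
    r=least_squares(lambda p:np.hypot(X-p[0],Y-p[1])-115,[580,-5],loss="soft_l1",f_scale=1)
    r2=least_squares(lambda p:np.hypot(X-p[0],Y-p[1])-p[2],[580,-5,115],loss="soft_l1",f_scale=1)
    print(nm,r.x,r2.x,np.median(abs(r.fun)))
    res[nm]=r.x
# yaw from dark lines in wrist (guides at z 42): Hough via LSD
cx,cy=res["wrist"]
im=rect(w,42,fishpix,cx,cy,100,4); g=cv2.cvtColor(im,cv2.COLOR_RGB2GRAY)
l=cv2.createLineSegmentDetector().detect(cv2.GaussianBlur(g,(0,0),2))[0][:,0]
L=np.hypot(l[:,2]-l[:,0],l[:,3]-l[:,1]); A=np.degrees(np.arctan2(-(l[:,3]-l[:,1]),l[:,2]-l[:,0]))
for i in np.argsort(-L)[:10]:
    print(round(L[i]/4),round((A[i]+45)%90-45,1),np.round([l[i,0]/4-100,100-l[i,1]/4,l[i,2]/4-100,100-l[i,3]/4],1))
E
```

```text
wrist [584.83517446 -31.24920622] [589.32817419 -33.3857977  119.36143507] 2.6517215298661725
side [581.76009108 -25.94413289] [581.76109688 -25.94127717 115.1792443 ] 0.9440437495545169
115 -8.5 [ 17.5 -37.1 -96.6 -20.1]
102 -34.8 [  42.3 -100.5  100.3  -17.1]
64 -8.5 [ 39.6  27.7  30.1 -36. ]
62 -8.6 [-85.9  50.6 -24.5  41.3]
56 -8.6 [ 18.4 -29.1  26.9  26.7]
54 -8.6 [-36.3 -20.4  17.5 -28.5]
50 -9.2 [-92.8 -11.  -84.7  38.5]
49 -8.9 [-30.1  29.1 -37.6 -19.4]
49 -9.4 [-81.5  40.2 -33.6  32.2]
42 -8.5 [-35.7  35.9 -77.3  42.2]
```

```bash
cat > fit.py <<'E'
from h import *
import pickle
from scipy.optimize import differential_evolution
def seg(a,b,n=60): return np.linspace(a,b,n)
E=np.concatenate([seg([-90,s*36,42],[27,s*36,42],100) for s in(-1,1)]+[seg([37,-32.5,48],[37,32.5,48]),seg([27,-32.5,48],[27,32.5,48])
  ,seg([-90,-36,42],[-90,-28,42],10),seg([-90,36,42],[-90,28,42],10)])
th=np.linspace(0,2*np.pi,360); C=np.stack([115*np.cos(th),115*np.sin(th),0*th+34],1)
PAD=[[-50,50,67],[25,50,67],[25,79,74],[-50,79,74],[-50,50,67]]
PE=np.concatenate([seg(np.array(PAD[i],float),np.array(PAD[i+1],float),40) for i in range(4)])
M=np.concatenate([E,C,PE])
def place(p,P):
    a=np.radians(p[2]); P=np.asarray(P,float)
    return np.stack([p[0]+P[:,0]*np.cos(a)-P[:,1]*np.sin(a),p[1]+P[:,0]*np.sin(a)+P[:,1]*np.cos(a),P[:,2]],1)
def unplace(p,P):
    a=np.radians(p[2]); d=np.asarray(P,float)[...,:2]-p[:2]
    return np.stack([d[...,0]*np.cos(a)+d[...,1]*np.sin(a),-d[...,0]*np.sin(a)+d[...,1]*np.cos(a)],-1)
if __name__=="__main__":
    outs=[]
    for nm,f,box,k in(("wrist",fishpix,(175,95,375,295),3),("side",pix,(205,160,325,260),5)):
        c=pickle.load(open(nm+".pkl","rb"))
        g=cv2.GaussianBlur(c["img"].astype(np.float32),(0,0),1.0)
        G=np.hypot(cv2.Sobel(g,cv2.CV_32F,1,0),cv2.Sobel(g,cv2.CV_32F,0,1)).max(2); G=np.minimum(G,np.percentile(G[box[1]:box[3],box[0]:box[2]],93))
        def sc(p):
            q=f(c,place(p,M)).astype(np.float32); return -float(cv2.remap(G,q[:,0:1],q[:,1:2],cv2.INTER_LINEAR).mean())
        r=differential_evolution(sc,[(570,595),(-40,-15),(-13,-4)],seed=1,tol=1e-6); print(nm,r.x,r.fun)
        x0,y0,x1,y1=box; im=cv2.resize(c["img"][y0:y1,x0:x1],None,fx=k,fy=k,interpolation=cv2.INTER_CUBIC)
        for u,v in f(c,place(r.x,M)): cv2.circle(im,(int((u-x0+.5)*k),int((v-y0+.5)*k)),0,(255,0,0),-1)
        outs.append(im)
    save(cv2.resize(outs[0],(600,600)),"ov_w.png"); save(outs[1],"ov_s.png")
E
python3 fit.py
```

```text
wrist [582.18979534 -29.68080546  -8.64760571] -124.14385986328125
side [581.95192676 -27.92990665 -10.32246563] -94.31346893310547
```

View pics/ov_w.png

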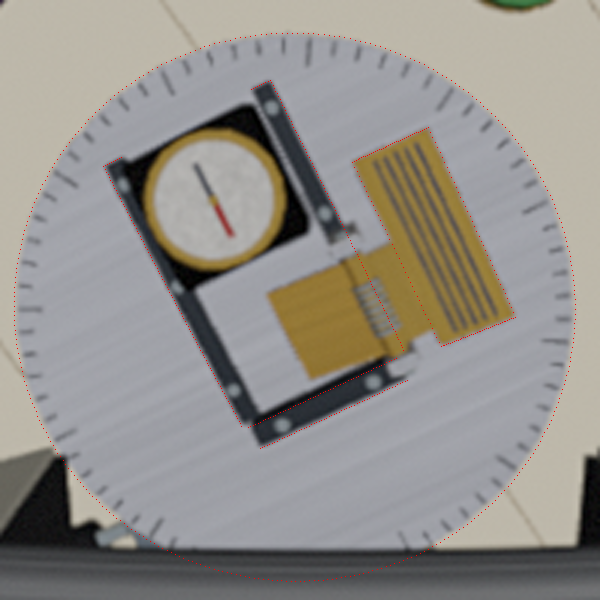

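View pics/ov_s.png

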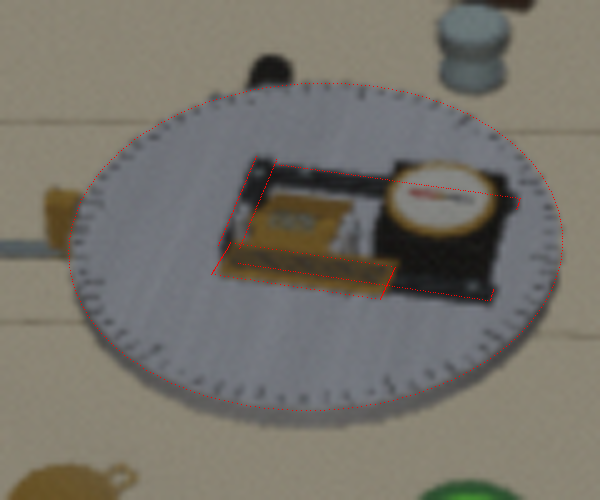

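The overlay agrees with the wrist image all round (pad, guides, stop, circle). The side fit is weaker, and its circle centre is within about 3 mm. Next: the housing position, and plan the poses.

```bash
cat >> h.py <<'E'
POSE=np.array([582.1,-28.9,-8.65]); PHI=40.1; W=74.5
def tt(x,y,z):
    """world of turntable x,y and z above the table top"""
    a=np.radians(POSE[2]); return np.array([POSE[0]+x*np.cos(a)-y*np.sin(a),POSE[1]+x*np.sin(a)+y*np.cos(a),34+z])
ROT=ori(POSE[2]+90-PHI)
_s,_c=np.sin(np.radians(PHI)),np.cos(np.radians(PHI))
def tcp(px,py,z):
    """TCP so that the pusher's inner +x corner is at turntable px,py; the pad corner is then at px+W*s, py+W*c"""
    return tt(px+W/2*_s-9.5*_c, py+W/2*_c+9.5*_s, z)
E
python3 - <<'E'
from fit import *
c=pickle.load(open("wrist.pkl","rb"))
p=POSE
for nm,(u,v),z in(("bezel ctr",(215,200),64),("rear edge",(190,135),61),("lead edge",(250,261),61)):
    print(nm,unplace(p,fish(c,u/3+175,v/3+95,z)))
s=pickle.load(open("side.pkl","rb"))
print("side bezel",unplace(p,world(s,442/5+205,199/5+160,64)))
print(W*_s,W*_c)
for a in((-94,0,70),(-94,0,17),(-27,0,17)): 
    q=robot.ik(tcp(*a),ROT); print(tcp(*a),None if q is None else np.round(q))
E
```

```text
bezel ctr [-58.60616819  -0.63644773]
rear edge [-83.70831494   1.61620568]
lead edge [-32.70284627   0.11236164]
side bezel [-61.3670156   1.4948648]Traceback (most recent call last):
  File "<stdin>", line 8, in <module>
NameError: name '_s' is not defined. Did you mean: 's'?
```

```bash
sed -i 's/_s,_c=/S,C_=/; s/_s/S/g; s/_c\b/C_/g' h.py; grep -n "robot.read\|S,C_\|return tt" h.py; cat > step1.py <<'E'
from h import *
robot.move_gripper(W/92); robot.movep(tcp(-92,0,80),ROT)
robot.move_linear(tcp(-92,0,46)); o=robot.get_obs(); f0=np.array(o["contact_force"]); print(o["time"],o["grip_width"]*92,f0)
for z in [42,38,34,31,28,25,23,21,20]:
    robot.move_linear(tcp(-92,0,z),max_speed=40); robot.sleep(.1); o=robot.get_obs()
    f=np.array(o["contact_force"])-f0; print(z,np.round(f,1),round(o["tcp_pos"][2]-34,1),np.round(o["tcp_pos"][:2]-tcp(-92,0,z)[:2],1))
    if f[2]>16: break
print(o["time"])
c=snap("side"); save(cv2.resize(c["img"][100:260,200:400],None,fx=4,fy=4,interpolation=cv2.INTER_CUBIC),"press.png")
E
python3 step1.py
```

```text
4:    return robot.read_camera(n)
34:S,C_=np.sin(np.radians(PHI)),np.cos(np.radians(PHI))
37:    return tt(px+W/2*S-9.5*C_, py+W/2*C_+9.5*S, z)
4.225 74.90511781105826 [ 0.15232984 -0.63340275  0.50172511]
42 [-0.3  0.1 -0.7] 42.6 [0.4 0. ]
38 [-0.2  0.7 -0.9] 37.9 [-0.1  0. ]
34 [-0.4  1.1 -0.4] 33.9 [-0.1  0. ]
31 [ 0.1  0.6 -0.5] 31.0 [-0.  0.]
28 [-0.2  1.9 -0.3] 27.9 [-0.1 -0. ]
25 [-0.3  0.3 -1.1] 24.9 [-0. -0.]
23 [-0.3  0.3 -0.7] 23.0 [-0. -0.]
21 [-0.6  0.8 -0.9] 21.0 [-0.  0.]
20 [ 0.6  0.6 -0.2] 20.0 [-0.  0.]
7.375
```

View pics/press.png

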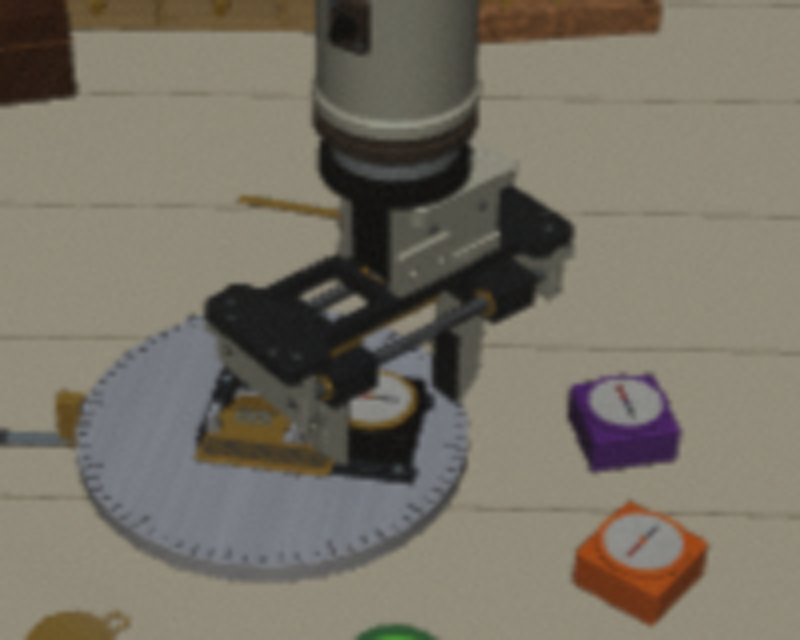

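The press missed. There was no force, the flap is still closed, and the near finger (tip at about (335,462) in the crop) stands just off the pad's -x end. I'll measure where the tips really are.

```bash
python3 - <<'E'
from fit import *
robot.move_linear(tcp(-92,0,52)); 
c=snap("side"); o=robot.get_obs()
old=(335,462),(302,432),(345,462),(445,395),(468,378)
for u,v in old: print("pic",u,v,unplace(POSE,world(c,u/4+200,v/4+100,54)))
# finger points from depth, low band, in tool jaw frame (j across, p perp, h above the tip)
t=np.array(o["tcp_pos"]); Ro=np.array(o["orientation"]); K=c["mtx"]; R,_=cv2.Rodrigues(np.array(c["rvec"]))
v,u=np.mgrid[0:420,0:560]; s=np.array(c["z_map"],float)
P=np.stack([(u-K[0,2])/K[0,0]*s,(v-K[1,2])/K[1,1]*s,s],-1).reshape(-1,3); Wd=(P-np.ravel(c["tvec"]))@R
q=(Wd-t)@Ro; h=-q[:,0]
for lo in(-4,0,4,8,16,24,36):
    for sg in(-1,1):
        m=(s.ravel()>0)&(h>=lo)&(h<lo+4)&(q[:,2]*sg>20)&(abs(q[:,2])<80)&(abs(q[:,1])<25)&(Wd[:,2]>78)
        if m.sum(): print(lo,sg,m.sum(),"jaw",np.round(np.percentile(q[m,2],[2,98]),1),"perp",np.round(np.percentile(q[m,1],[2,98]),1))
x0,y0=230,130; save(cv2.resize(c["img"][y0:y0+130,x0:x0+130],None,fx=4.6,fy=4.6,interpolation=cv2.INTER_CUBIC),"tips.png")
print(o["time"],Ro[:,1])
E
```

```text
pic 335 462 [-47.88529993  46.61323599]
pic 302 432 [-24.68722881  25.44827131]
pic 345 462 [-53.33482143  45.58640228]
pic 445 395 [-99.08925625 -21.2236295 ]
pic 468 378 [-109.92438158  -38.77175826]
24 -1 4 jaw [-38.  -37.2] perp [-8.4  2.3]
24 1 1 jaw [40.5 40.5] perp [12.1 12.1]
36 -1 19 jaw [-50.4 -35.3] perp [-7.2 14.7]
36 1 10 jaw [40.9 54.1] perp [ 1.7 13.9]
7.8417 [-6.59333623e-01  7.51850460e-01 -2.42910235e-04]
```

View pics/tips.png

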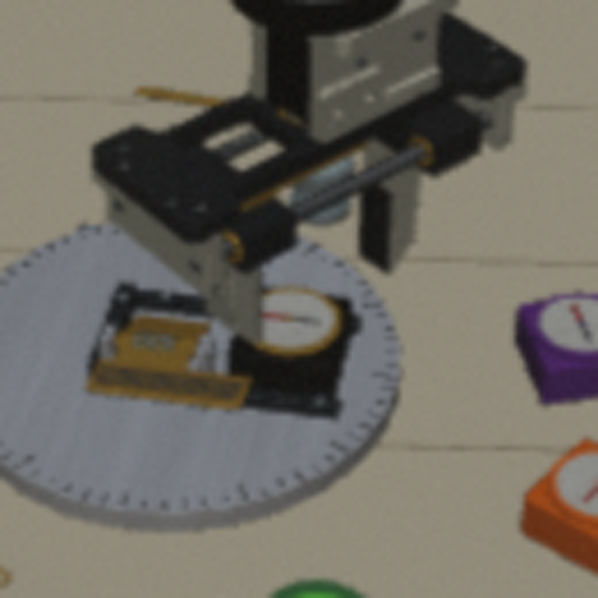

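```bash
python3 - <<'E'
from h import *
c=snap("side"); o=robot.get_obs(); t=np.array(o["tcp_pos"]); Ro=np.array(o["orientation"])
w=o["grip_width"]*92/2
for j in(w,-w,w+8,-w-8):
  for p in(9.5,-9.5):
    for h in(0,10,20):
      P=t+Ro@np.array([-h,p,j]); u=pix(c,P)[0]; print("jaw%.0f p%.1f h%d"%(j,p,h),np.round((u-[230,130])*4.6))
x0,y0=255,160
save(cv2.resize(c["img"][y0:y0+60,x0:x0+80],None,fx=10,fy=10,interpolation=cv2.INTER_CUBIC),"tips2.png")
E
```

```text
jaw37 p9.5 h0 [261. 379.]
jaw37 p9.5 h10 [261. 363.]
jaw37 p9.5 h20 [261. 346.]
jaw37 p-9.5 h0 [235. 358.]
jaw37 p-9.5 h10 [235. 342.]
jaw37 p-9.5 h20 [235. 325.]
jaw-37 p9.5 h0 [382. 313.]
jaw-37 p9.5 h10 [382. 297.]
jaw-37 p9.5 h20 [383. 280.]
jaw-37 p-9.5 h0 [356. 293.]
jaw-37 p-9.5 h10 [356. 277.]
jaw-37 p-9.5 h20 [357. 261.]
jaw45 p9.5 h0 [247. 386.]
jaw45 p9.5 h10 [247. 370.]
jaw45 p9.5 h20 [247. 354.]
jaw45 p-9.5 h0 [222. 365.]
jaw45 p-9.5 h10 [222. 349.]
jaw45 p-9.5 h20 [221. 332.]
jaw-45 p9.5 h0 [394. 306.]
jaw-45 p9.5 h10 [395. 290.]
jaw-45 p9.5 h20 [396. 274.]
jaw-45 p-9.5 h0 [368. 286.]
jaw-45 p-9.5 h10 [369. 270.]
jaw-45 p-9.5 h20 [369. 254.]
```

View pics/tips2.png

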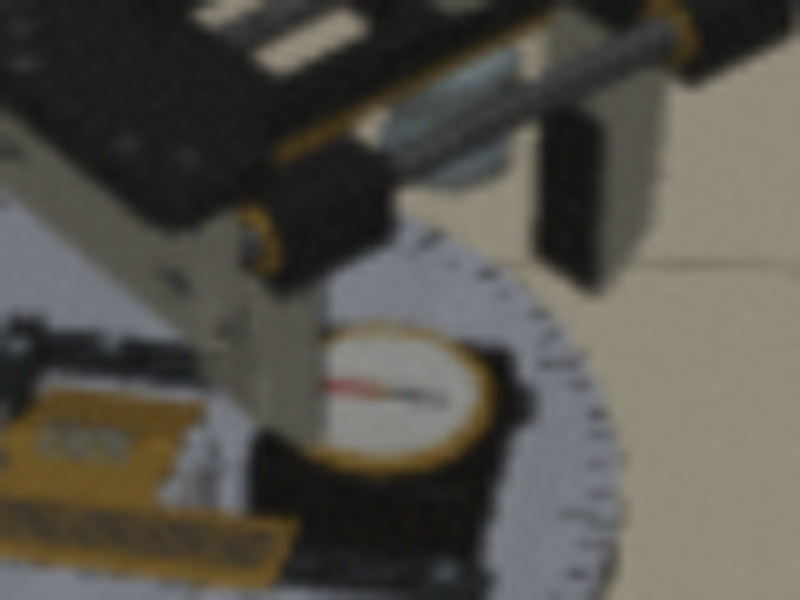

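The tips sit about 20-22 mm behind the TCP at this opening (the fingers swing back as they open), so they were still above the pad. I'll put that into the helper and press by feel.

```bash
sed -i 's/9.5\*S, z)/9.5*S, z-21)/' h.py; cat > step2.py <<'E'
from h import *
robot.move_linear(tcp(-92,0,44)); robot.sleep(.15); f0=np.mean([robot.get_obs()["contact_force"] for _ in range(3)],0)
for z in [41,38,35,32,29,26,23,21,19.5,18,17,16]:
    robot.move_linear(tcp(-92,0,z),max_speed=40); robot.sleep(.1); o=robot.get_obs()
    f=np.array(o["contact_force"])-f0; print(z,np.round(f,1),round(o["tcp_pos"][2]-34+21,1))
    if f[2]>14 or np.hypot(*f[:2])>8: break
print(o["time"])
c=snap("side"); save(cv2.resize(c["img"][150:260,220:350],None,fx=6,fy=5.4,interpolation=cv2.INTER_CUBIC),"press2.png")
E
python3 step2.py
```

```text
41 [-0.4 -0.6  0.9] 41.2
38 [-0.2  0.4  0.6] 37.9
35 [-0.5 -0.6 -0.2] 34.9
32 [-1.2  1.5  3.5] 32.2
29 [-0.8  1.1  3.9] 29.1
26 [-0.3  0.6  5.1] 26.2
23 [-0.6  0.6  6. ] 23.2
21 [-1.6 -0.6  7. ] 21.3
19.5 [-1.5 -1.9  7. ] 19.9
18 [-2.2 -2.2  8.6] 18.5
17 [-0.5 -1.8  7.9] 17.6
16 [-0.2 -0.9  8. ] 16.6
12.5833
```

View pics/press2.png

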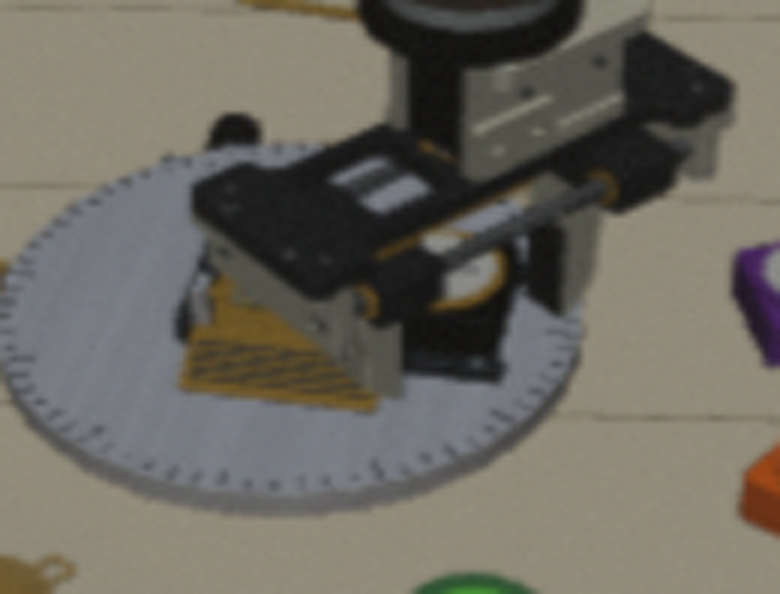

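Flap is well pressed, with the near tip on the pad's -x end and the pusher behind the housing. I'll work out the opening from the pad's outer corners, at crop pixels (182,388) and (378,410).

```bash
cat > step3.py <<'E'
from h import *
c=snap("side")
for th in(0.55,.65,.7,.75,.8,.85):
    y=35+44*np.cos(th)+6*np.sin(th); z=34-44*np.sin(th)+6*np.cos(th)
    print(th,[np.round((pix(c,tt(x,y,z))[0]-[220,150])*[6,5.4]) for x in(25,-50)])
f0=np.array([0.15,-.6,.3])
for z in [15.2,14.5,13.8,13.1,12.4,11.7]:
    robot.move_linear(tcp(-92,0,z),max_speed=20); robot.sleep(.1)
    o=robot.get_obs(); f=np.mean([robot.get_obs()["contact_force"] for _ in range(3)],0); print(z,np.round(f,1),round(o["tcp_pos"][2]-34+21,2))
    if f[2]>13: break
print(o["time"])
c=snap("side"); save(cv2.resize(c["img"][180:240,230:310],None,fx=9,fy=9,interpolation=cv2.INTER_CUBIC),"press3.png")
E
python3 step3.py
```

```text
0.55 [array([173., 386.]), array([373., 409.])]
0.65 [array([175., 389.]), array([374., 413.])]
0.7 [array([176., 391.]), array([375., 414.])]
0.75 [array([177., 392.]), array([375., 416.])]
0.8 [array([178., 393.]), array([376., 417.])]
0.85 [array([179., 394.]), array([377., 417.])]
15.2 [-0.6 -1.3  8.3] 15.88
14.5 [-1.8 -0.7  8.2] 15.22
13.8 [-1.2 -0.2  7.9] 14.57
13.1 [-0.7 -1.4  9. ] 13.87
12.4 [-0.6 -1.7  8.4] 13.21
11.7 [ 0.1 -1.1  9.2] 12.54
14.7833
```

```bash
sed -i 's/\[15.2,.*\]:/[11,10.3,9.6,8.9,8.2,7.5]:/; /^for th/,/^    print(th/d; s/press3/press4/' step3.py; python3 step3.py
```

```text
11 [-0.3 -0.3  8.6] 11.84
10.3 [ 0.3 -0.7  9.7] 11.17
9.6 [-1.6 -1.4  9.1] 10.5
8.9 [-0.6 -0.   8.6] 9.82
8.2 [-0.6 -0.2  9.4] 9.14
7.5 [-0.4 -0.9  8.8] 8.45
16.9833
```

View pics/press4.png

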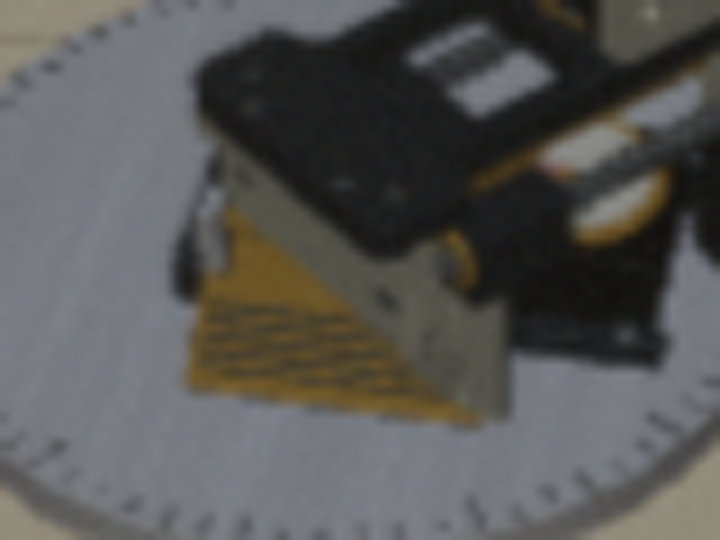

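```bash
cat > step4.py <<'E'
from fit import *
c=snap("side")
print("tip corner seen",unplace(POSE,world(c,286.4,226.1,45)))
F=lambda:np.mean([robot.get_obs()["contact_force"] for _ in range(4)],0)
robot.move_linear(tcp(-92,-4,8),max_speed=20); robot.sleep(.1); print("shift",np.round(F(),1),round(robot.get_obs()["tcp_pos"][2]-13,2))
z=8
while z>3.5:
    z-=.8
    robot.move_linear(tcp(-92,-4,z),max_speed=20); robot.sleep(.1); f=F()
    print(round(z,1),np.round(f,1),round(robot.get_obs()["tcp_pos"][2]-13,2))
    if f[2]>12.5: break
print(robot.get_obs()["time"])
E
python3 step4.py
```

```text
tip corner seen [-58.28835656  69.65453923]
shift [2.7 5.8 4.6] 8.68
7.2 [0.5 5.9 8.6] 8.26
6.4 [-0.   5.5 11.7] 7.86
5.6 [-2.9  5.4 15.7] 7.5
18.5833
```

The tip corner is seen where the model puts it. The stop was felt at nominal z of about 8.4, so I'll back off about 1.3 mm (flap at about 0.78) and push while watching the force.

```bash
cat > step5.py <<'E'
from h import *
a=np.radians(POSE[2]); ex=np.array([np.cos(a),np.sin(a),0]); t0=tcp(0,-4,0)
def rep(x):
    fs=np.mean([robot.get_obs()["contact_force"] for _ in range(4)],0); o=robot.get_obs(); d=(np.array(o["tcp_pos"])-t0)
    print(round(x,1),"fx %.1f fz %.1f"%(fs@ex,fs[2]),"at x %.1f z %.2f"%(d@ex,d[2]),o["time"]); return fs@ex
Z=8.9
robot.move_linear(tcp(-92,-4,Z),max_speed=20); robot.sleep(.1); rep(-92)
for x in(-86,-80,-70,-60,-50,-40,-34,-31):
    robot.move_linear(tcp(x,-4,Z),max_speed=30); fx=rep(x)
    if fx<-14: raise SystemExit("stuck?")
base=fx; x=-31
while x>-40 and x<-22:
    x+=1; robot.move_linear(tcp(x,-4,Z),max_speed=15); robot.sleep(.08); fx=rep(x)
    if fx<base-7: break
E
python3 step5.py
```

```text
-92 fx 1.0 fz 4.2 at x -90.7 z 9.58 19.0
-86 fx -4.6 fz 7.0 at x -87.6 z 8.87 19.35
-80 fx -6.3 fz 7.9 at x -82.6 z 8.62 19.7
-70 fx -7.0 fz 7.8 at x -72.9 z 8.52 20.1833
-60 fx -5.9 fz 6.4 at x -62.9 z 8.50 20.6667
-50 fx -6.5 fz 6.8 at x -52.8 z 8.50 21.15
-40 fx -5.9 fz 7.2 at x -42.8 z 8.54 21.6333
-34 fx -6.3 fz 6.9 at x -36.9 z 8.49 21.9833
-31 fx -7.7 fz 7.9 at x -34.2 z 8.47 22.2333
-30 fx -7.8 fz 7.6 at x -33.7 z 8.42 22.5667
-29 fx -9.3 fz 9.3 at x -32.9 z 8.43 22.9
-28 fx -7.6 fz 8.5 at x -31.8 z 8.39 23.2333
-27 fx -8.9 fz 8.8 at x -30.8 z 8.43 23.5667
-26 fx -7.9 fz 8.6 at x -30.0 z 8.39 23.9
-25 fx -9.1 fz 9.2 at x -28.8 z 8.41 24.2333
-24 fx -8.3 fz 9.6 at x -27.8 z 8.41 24.5667
-23 fx -8.8 fz 8.6 at x -26.8 z 8.42 24.9
-22 fx -9.9 fz 10.3 at x -26.4 z 8.38 25.2333
```

```bash
cat > step6.py <<'E'
exec(open("step5.py").read().split("Z=8.9")[0]); Z=8.9
x=-22
while x<-17:
    x+=1; robot.move_linear(tcp(x,-4,Z),max_speed=15); robot.sleep(.1); fx=rep(x)
    if fx<-15: break
import pickle
for n in("side","scene"):
    c=snap(n); pickle.dump({k:np.array(v) for k,v in c.items()},open(n+"2.pkl","wb"))
c=pickle.load(open("side2.pkl","rb")); A=cv2.resize(c["img"][180:240,230:330],(800,480),interpolation=cv2.INTER_CUBIC)
save(A,"home.png")
E
python3 step6.py
```

```text
-21 fx -11.0 fz 12.2 at x -26.3 z 8.31 25.5833
-20 fx -13.6 fz 14.2 at x -26.3 z 8.25 25.9333
-19 fx -15.4 fz 16.0 at x -26.3 z 8.21 26.2833
```

Firm stall at x = -26.3, where home should be at about -27. I'll back the pusher off, let the pad up and withdraw.

```bash
cat > step7.py <<'E'
exec(open("step5.py").read().split("Z=8.9")[0])
robot.move_linear(tcp(-27,-4,9.5),max_speed=40); rep(-27)
robot.move_linear(tcp(-35,-4,9.5),max_speed=40); robot.sleep(.1); rep(-35)
robot.move_linear(tcp(-35,-4,48),max_speed=30); rep(-35)
robot.move_linear(tcp(-60,-4,110),max_speed=120)
robot.movep([555,-10,230],ori(55)); robot.sleep(.3); print(np.round(robot.get_obs()["contact_force"],1),robot.get_obs()["time"])
import pickle
for n in("side","wrist"):
    c=snap(n); pickle.dump({k:np.array(v) for k,v in c.items()},open(n+"3.pkl","wb"))
w=c["img"]; A=cv2.resize(w[80:300,130:400],(540,440),interpolation=cv2.INTER_CUBIC)
s=pickle.load(open("side3.pkl","rb"))["img"]
B=cv2.resize(s[170:250,215:280],(260,320),interpolation=cv2.INTER_CUBIC)
can=np.zeros((440,800,3),np.uint8); can[:,:540]=A; can[:320,540:]=B; save(can,"final.png")
E
python3 step7.py
```

```text
-27 fx -0.9 fz 3.4 at x -27.3 z 9.80 26.7333
-35 fx 2.9 fz 5.2 at x -32.8 z 10.64 27.1833
-35 fx -0.4 fz 0.2 at x -35.2 z 47.80 28.6167
[-0.5 -0.4  0.4] 30.1417
```

View pics/final.png

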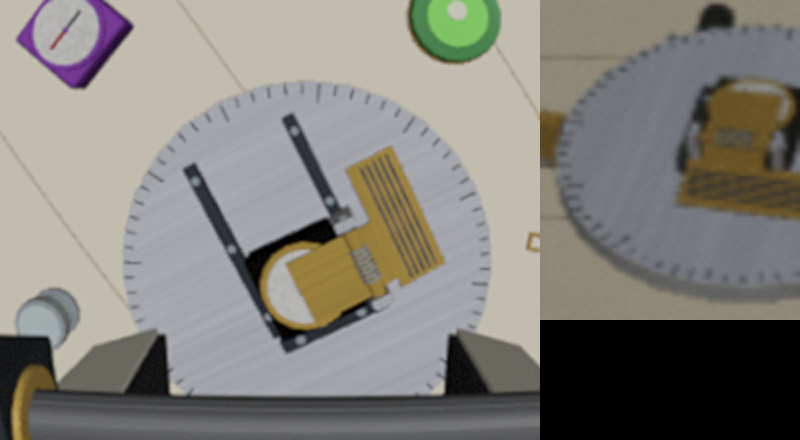

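The housing's black rear edge runs from (250,252) to (333,220). The bezel meets the stop, and the flap lies on the dial. One numeric check, then hand in.

```bash
python3 - <<'E'
from fit import *
c=pickle.load(open("wrist3.pkl","rb"))
print("rear mid",unplace(POSE,fish(c,291.5/2+130,236/2+80,61)))
print("stop back edge mid (expect 37)",unplace(POSE,fish(c,338/2+130,331/2+80,48)))
print("bezel -y extreme ~",unplace(POSE,fish(c,266/2+130,297/2+80,64)))
robot.hand_in(); print(robot.get_obs()["time"])
E
```

```text
rear mid [-28.94772868   4.82479706]
stop back edge mid (expect 37) [37.63814579  2.15636669]
bezel -y extreme ~ [ -4.51800335 -23.39618956]
the job is handed in; nothing more can be done
the job is handed in; nothing more can be done
```

The housing is loaded and the job is handed in. One fingertip held the flap open while the other pushed the black housing to the end stop. I then backed the pusher off, let the pad rise so the flap closed on the housing, and withdrew. The clock stood at about 30 s.

**Checks that passed:**
- **Home:** the pusher stalled at turntable x = -26.3 mm (about -27 expected) while the push force rose from about 9 to 15 N.
- **Flap and housing:** the final image shows the flap lying on the dial and the housing up against the stop. The robot was touching nothing.
- **Other things:** those in the final view (loupe, level, purple look-alike) looked undisturbed. I did not measure them, and the punch, driver and orange look-alike were not in it.

**What failed or disagreed:**
- **First press:** it missed the pad, because the fingertips sit about 20 mm or more behind the TCP when the gripper is open. It touched nothing, and I corrected for it.
- **Flap angle:** I could not read it directly. I felt the flap's stop while pressing, and I believe it stayed near 0.8 or more during the push.
- **Rear face:** the last image puts it at -28.9 mm against -27. That is within what I expect from camera calibration and pixel-reading error.
- **Turntable position:** the side and wrist cameras differed by 2 to 3 mm in y on the turntable's position.

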